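# Crank the cap-mat press down on a deep-well plate

### The job

Press the cap mat onto the deep-well plate in the screw press: the handwheel is parked, so first swing its folded crank handle up until it clicks upright, and let go of it for a moment to see that it stays up by itself. Then take hold of the upright grip and crank the wheel clockwise (seen from above) until the mat is fully home on the plate, and leave the handle standing. Don't shove or knock over the bottle, the micropipette or the spare plate that stand around the press.

Things in the scene. Friction and masses are not known exactly. Their poses are not given: they have to be found in the camera images.
- press: Fixed grey two-pillar screw press on the bench: base 150 x 230 x 16 mm, 20 mm pillars 95 mm left and right (its y), crosshead 60 x 230 mm, top 142 mm above the bench; a white deep-well plate stands in it under the platen. Origin: centre of the underside, on the screw's axis; x points to its rear, z up.
- wheel_centre (a point): Point on the vertical axis of the horizontal handwheel on top of the press, at hinge-pin height (196 mm above the bench; never changes). Plain aluminium three-spoke wheel, 152 mm outside diameter, hub 38 mm; rim, spokes and hub lie 160 to 176 mm above the bench.
- fold_hinge (a point): Middle of the handle's hinge pin, in a clevis on the wheel's rim, 66 mm from the wheel's axis, 196 mm above the bench (clevis 18 x 25 mm, top at 205 mm). It travels round with the wheel. The pin is level and tangent to the rim.
- grip_end (a point): Free end of the black handle grip on its centre line, 88 mm from the hinge pin. Folded, the grip lies level across the wheel, from the hinge over the hub to 22 mm past the wheel's axis, its centre line 20 mm above the hub; upright, it stands straight above the hinge, this end 284 mm above the bench.
- grip: Black barrel-shaped grip of the folding handle, 70 mm long, 24 mm thick in the middle, 21 mm near the ends. Origin: centre of its hinge-side end, 18 mm from the hinge pin; z runs along it to the free end. It spins freely about z on its spindle, so the gripper need not turn while cranking.
- fold (a joint): Swing of the handle, rad: 0 folded flat over the wheel, 1.571 upright (stop). Starts at 0 to 0.2; a stiff hinge, it stays where left (1 to 2 N at the grip). A ball catch must be pushed through at about 1.1 to 1.4 (5 to 8 N at the grip); past it the handle is latched upright. Below about 1.15 the wheel cannot turn (see parking fork).
- parking_fork (a point): Middle of the fixed two-tined steel parking fork outside the rim, 86 mm from the wheel's axis, 196 mm above the bench (tines 14 x 8 mm, 15 mm apart, tops at 203 mm). The folded handle's 30 mm steel tail, on the far side of the hinge from the grip, sits in it and locks the wheel.
- wheel (a joint): Turn of the handwheel, rad, 0 at the start, growing clockwise seen from above; each full turn lowers the platen 12 mm. It takes about 3 N at the grip, 5 N when pressing. The platen meets the mat at about 6.3, the mat is home at about 9.4, and the wheel stops at 9.75 on the depth-stop collars. It does not run back by itself.
- mat (a joint): How far the grey cap mat has been pressed down on the plate, m: 0 at the start (standing 6 mm proud), 0.006 fully home.
- micropipette: Grey and white micropipette lying beside the press, 260 x 26 x 24 mm. Bystander.
- reagent_bottle: Glass bottle with blue cap, 68 mm across, 140 mm high, beside the press. Bystander.
- spare_plate: Second white deep-well plate, 128 x 86 x 32 mm, on the bench in front of the press. Bystander.

How it is judged:
By the outcome, as a careful person would: the job done as asked, in the order asked, and still so for the second after the job is handed in, with the robot touching nothing.
It also fails if it takes over 67 s, if anything falls off the work surface, if the arm or the gripper's body presses on something with over 40 N, if the wrist force passes 120 N, or if a joint passes its speed limit or range.

### The arm

A 7-joint arm with a two-finger parallel gripper is mounted at the origin on the work surface. World frame = base frame: x ahead of the robot, y to its left, z up, the work surface at z = 0. Lengths are in m, angles in rad, forces in N, time in s.
With the tool pointing down it reaches from about 0.35 to 0.9 m from the base axis. Payload 19.9 kg.
Tool frame: the origin (TCP) lies at the very end of the fingers, on their centre line; the grasp point (between the pads) lies 19 mm behind it; z points along the fingers, x is the direction in which the jaws open and shut, and the axes are right-handed (so a half turn about z gives the same grasp; the last joint's range is limited). The gripper opens to 85 mm and grips with 20 to 120 N. Pads are 22 mm wide; open, the fingers measure 114 mm over their backs; the gripper's body (76 mm by 85 mm) begins 54 mm behind the grasp point. The pads swing forward as they close: fully open they stand 13 mm farther back than shut.
Start: joints at [1.302, 0.417, -0.01, 1.614, 0.005, 1.111, -0.053], TCP at [0.141, -0.609, 0.231] pointing down, gripper open.
Joint ranges: [-2.81, 2.81], [-0.39, 2.02], [-1.27, 1.25], [0.06, 2.57], [-1.19, 4.33], [0.19, 2], [-2.82, 2.82]. Speed limits (rad/s): [1.89, 1.89, 2.39, 2.39, 3.01, 3.01, 3.01].

### API

Orientations are given as a rotation vector (axis times angle).
In Python, from rig import robot gives the robot as it stands. The module is installed in compiled form; this text tells all that it offers.
- The arm moves only by the shell command python3 -m inch 'ROWS'. ROWS is a JSON object of lists of equal length, an entry for each row: "linear": the shift along the tool's x, y, z in mm, a list of three; "rot": the turn, a rotation vector about the tool's x, y, z in degrees, a list of three; "claw": the opening, from 0 (shut) to 1 (fully open). In form: {"linear": [[dx, dy, dz], ...], "rot": [[wx, wy, wz], ...], "claw": [claw, ...]}. A call has 1 to 5 rows; each row shifts and turns the pose as measured when the row begins, along the tool's axes as they then stand; what a row does not reach is not made up. A row lasts 1/10 s, in which the tool goes at most 50 mm and 8.59 degrees, less where a joint would pass 70% of its speed; a pose out of reach is approached as far as the arm can. A call with a gripper value outside its range is refused whole. The fingers move at their own pace and stop on an object; the grip force is fixed at half the most. Time passes only in rows, so rows that do not move let the fingers close. It gives the time, the measured TCP pose, the force and the opening at its end, in the units of the state.
- robot.state(): the state, without advancing time (a new reading comes with each control period).
- robot.get_image(name): name is "side" or "top"; returns the picture (480x640x3 uint8, red, green, blue); there is no depth.
- robot.calibration(name): a dict with "intrinsics" (3x3 intrinsics, pixels), "k1" (the pictures are not rectified: a ray, as slopes to the right and down, at radius r is drawn at 1 + k1 r^2 times it, then the intrinsics apply), "eye" and "orientation" of the camera in the world. Camera axes: x right, y down, z forward; pixel columns grow to the right and rows downward; lengths in m; the calibration is good to about 2 mm. A picture is of the moment at which its call begins. calibration takes no time and is no camera call.
- robot.close_job(): hands the job in, once; it reports no verdict.
The state is a dict: "clock": time; "joint_positions": joint angles; "joint_velocities": joint speeds; "joint_torque": joint torques, N m; "eef_pos": TCP position; "ee_rot": TCP orientation; "force": force on the tool from outside, world axes, zero at the start; "moment": the same for the moment, N m; "grip_width": opening from 0.0 (shut) to 1.0 (fully open).
Only numpy, scipy, OpenCV 4.12 (cv2) and the standard library are available. Lean on these libraries where they do the work, as an engineer would, in place of code of your own. Each camera call takes 0.05 s, during which the arm holds its last target. There are 200 camera calls.

## Working session

There is one attempt and no reset: what is moved stays moved. The work goes in short steps, Python scripts to look and compute and a shell command to move; the robot and the scene stay as the last step left them, time stands still between calls to the robot, and variables do not carry over. Pictures are saved under pics/ and viewed, about 8 in all and at most 12, crops included, and the job is handed in when it is done.

```bash
mkdir -p pics
python3 - <<'E'
from rig import robot
import cv2,numpy as np
for n in("side","top"):
    im=robot.get_image(n); cv2.imwrite(f"pics/{n}0.png",im[...,::-1])
    c=robot.calibration(n); print(n,{k:np.round(v,4).tolist() for k,v in c.items()})
s=robot.state(); print({k:np.round(v,3).tolist() for k,v in s.items()})
E
```

```text
side {'intrinsics': [[451.9274, 0.0, 323.1114], [0.0, 451.9274, 239.4006], [0.0, 0.0, 1.0]], 'k1': -0.0477, 'eye': [0.2933, 0.5356, 0.5774], 'orientation': [-0.5642, 2.6491, -1.251]}
top {'intrinsics': [[618.8833, 0.0, 319.8586], [0.0, 618.8833, 238.532], [0.0, 0.0, 1.0]], 'k1': -0.0742, 'eye': [0.3449, 0.0276, 1.2813], 'orientation': [-2.1512, 2.1182, -0.1665]}
{'clock': 0.1, 'joint_positions': [1.302, 0.418, -0.01, 1.614, 0.005, 1.111, -0.053], 'joint_velocities': [-0.0, 0.0, 0.002, -0.001, 0.0, 0.0, -0.001], 'joint_torque': [0.002, -86.582, 0.681, -43.563, 0.019, 0.005, -0.0], 'eef_pos': [0.14, -0.609, 0.231], 'ee_rot': [-2.458, 1.955, 0.001], 'force': [0.222, 0.34, -0.135], 'moment': [-0.019, -0.019, -0.028], 'grip_width': 0.997}
```

View pics/top0.png

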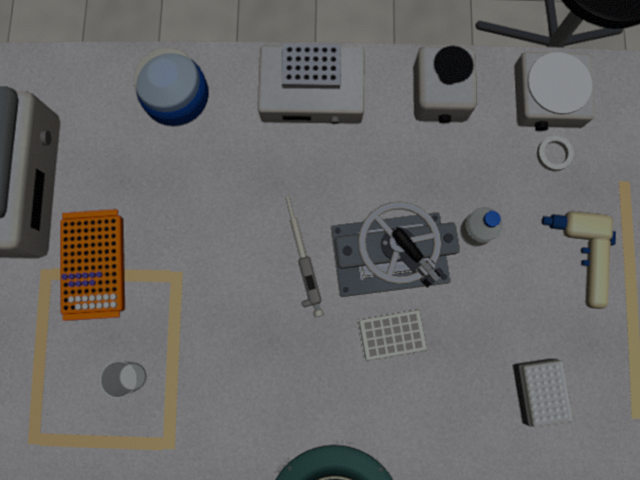

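View pics/side0.png

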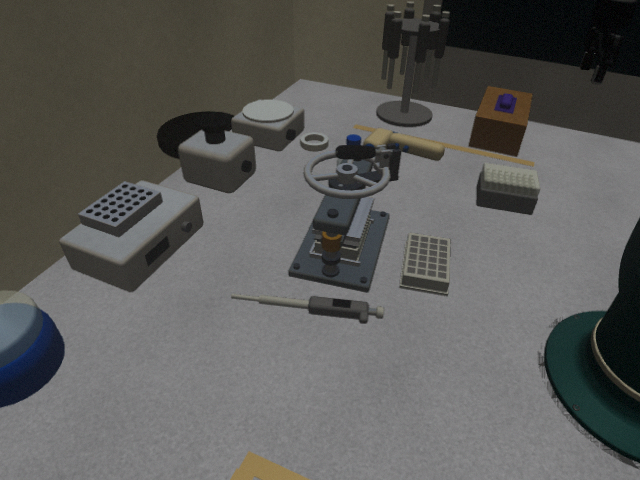

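The top view shows the wheel centred near (400,243). The black grip runs from about (398,235) to the clevis near (428,267). The bottle is at (485,225), the pipette at (305,255) and the spare plate at (392,335). Next I'll zoom in and cast rays.

```bash
cat > h.py <<'E'
import numpy as np,cv2
from scipy.spatial.transform import Rotation as R
from rig import robot
C={n:robot.calibration(n) for n in("side","top")}
def ray(n,u,v):
    c=C[n];K=np.array(c["intrinsics"]);d=np.array([c["k1"],0,0,0,0])
    p=cv2.undistortPoints(np.array([[[u,v]]],float),K,d)[0,0]
    return np.array(c["eye"]),R.from_rotvec(c["orientation"]).apply([*p,1])
def onz(n,u,v,z):
    e,d=ray(n,u,v);return e+d*(z-e[2])/d[2]
def proj(n,P):
    c=C[n];q=R.from_rotvec(c["orientation"]).inv().apply(np.array(P)-c["eye"])
    return cv2.projectPoints(q[None,None],np.zeros(3),np.zeros(3),np.array(c["intrinsics"]),np.array([c["k1"],0,0,0,0]))[0].ravel()
def two(a,b):
    (e,d),(f,g)=ray("side",*a),ray("top",*b)
    s=np.linalg.lstsq(np.c_[d,-g],f-e,rcond=None)[0];p,q=e+d*s[0],f+g*s[1];return (p+q)/2,np.linalg.norm(p-q)
E
python3 - <<'E'
from h import *
t=cv2.imread("pics/top0.png");s=cv2.imread("pics/side0.png")
a=cv2.resize(t[190:310,320:520],None,fx=4,fy=4,interpolation=2)
b=cv2.resize(s[130:230,280:430],None,fx=4,fy=4,interpolation=2)
cv2.imwrite("pics/tc.png",a)
cv2.imwrite("pics/sc.png",b)
for n,u,v in[("top",400,243),("side",347,172)]: print(n,onz(n,u,v,.176))
print(proj("top",[.34,-.1,.176]))
E
```

```text
top [ 0.5187358  -0.10965947  0.176     ]
side [ 0.51537022 -0.09307059  0.176     ]
[394.87414824 342.92723118]
```

View pics/tc.png

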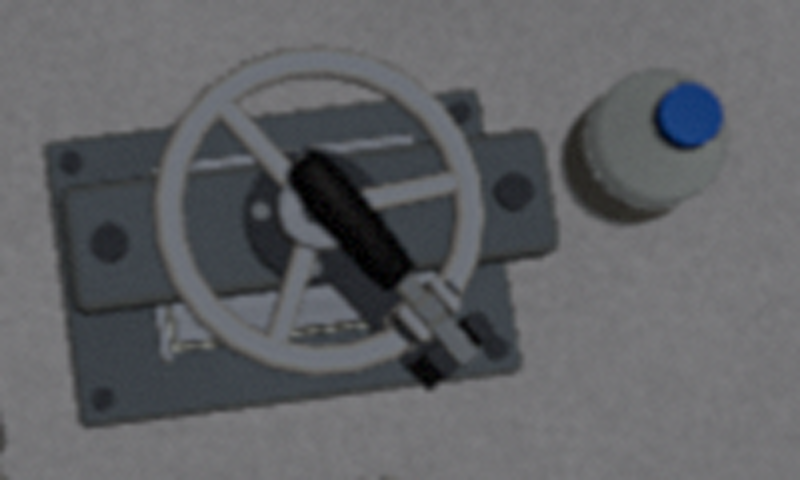

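View pics/sc.png

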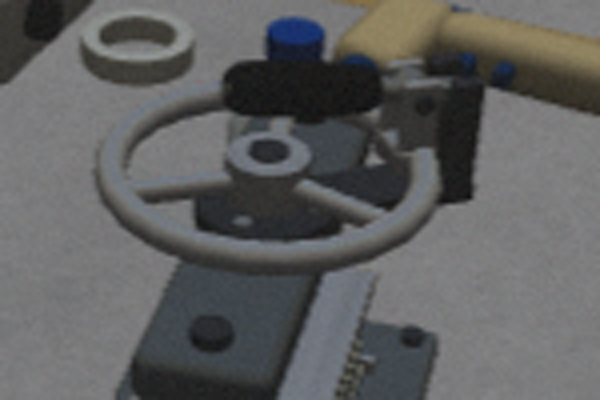

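The crops show the rim spanning 155–487 × 47–375 in the top crop, with its centre at full-image (400.2,242.7). The grip end is near (310,155), the fork tines are at (430,365) and (485,335), and the hub is at (347,168) in the side view. Now to turn these into numbers.

Run:
```python
from h import *
T=lambda x,y:(320+x/4-.4,190+y/4-.4)
S=lambda x,y:(280+x/4-.4,130+y/4-.4)
# rim fit: outer silhouette points, both views
def circ(P):
    A=np.c_[2*P[:,:2],np.ones(len(P))];s=np.linalg.lstsq(A,(P[:,:2]**2).sum(1),rcond=None)[0];return s[:2],np.sqrt(s[2]+s[:2]@s[:2])
print("top rim",circ(np.array([onz("top",*T(*p),.168) for p in[(155,210),(320,46),(487,210),(320,376),(205,93),(437,93),(205,328)]])))
print("side rim",circ(np.array([onz("side",*S(*p),.168) for p in[(95,175),(441,185),(270,272),(160,240),(380,245),(150,105)]])))
print("hub side",onz("side",*S(268,153),.176))
w=np.array([*circ(np.array([onz("top",*T(*p),.168) for p in[(155,210),(320,46),(487,210),(320,376)]]))[0],.196])
f=onz("top",*T(457,347),.203)
h=onz("top",*T(430,303),.205);g=onz("top",*T(308,160),.196)
for n,p in(("fork",f),("clevis",h),("gripend",g)):
    d=p-w;print(n,p.round(4),np.hypot(*d[:2]).round(4),np.degrees(np.arctan2(d[1],d[0])))
print("grip end 2view",two(S(226,88),T(305,160)))
print("fold side: end/hinge",S(226,88),S(425,107))
print("bottle cap",onz("top",*T(690,115),.14))
# grip axis by mask
t=cv2.imread("pics/top0.png")[225:262,390:425];m=(t.max(2)<28).astype(np.uint8)
k,l,st,c=cv2.connectedComponentsWithStats(m);i=1+st[1:,4].argmax();ys,xs=np.where(l==i)
vx,vy,x0,y0=cv2.fitLine(np.c_[xs,ys].astype(np.float32),2,0,.01,.01).ravel();print(st[i],x0+390,y0+225)
a=onz("top",x0+390,y0+225,.196);b=onz("top",x0+390+20*vx,y0+225+20*vy,.196);print("axis dir",np.degrees(np.arctan2(*(b-a)[[1,0]])),a)
r=R.from_rotvec(robot.state()["ee_rot"]).as_matrix();print(r.round(3))
```

```text
top rim (array([ 0.52185809, -0.11077547]), np.float64(0.07605193906632841))
side rim (array([ 0.52075642, -0.10491035]), np.float64(0.07488055676842813))
hub side [ 0.52097166 -0.1055959   0.176     ]
fork [ 0.4563 -0.1655  0.203 ] 0.0857 -140.10181024036092
clevis [ 0.4752 -0.1535  0.205 ] 0.0635 -137.41716046417056
gripend [ 0.5397 -0.1012  0.196 ] 0.02 27.703540793365022
grip end 2view (array([ 0.5382478 , -0.09846796,  0.20681418]), np.float64(0.0011117184439426806))
fold side: end/hinge (336.1, 151.6) (385.85, 156.35)
bottle cap [ 0.57407999 -0.28875982  0.14      ]
[  3   3  30  34 433] 407.16858 244.74133
axis dir -140.88079826869156 [ 0.51265223 -0.11991095  0.196     ]
[[ 0.225 -0.974 -0.   ]
 [-0.974 -0.225  0.001]
 [-0.001  0.    -1.   ]]
```

Results agree with the given sizes: wheel centre about (0.522,−0.110), fold hinge direction −140°, fork at 86 mm, rim radius 76 mm. The grip is slightly raised (about 0.1 rad). Moving above the grip's free end.

```bash
python3 -m inch '{"linear":[[0,0,-15],[0,0,-15],[0,0,-15],[0,0,-15]],"rot":[[0,0,-6.8],[0,0,-6.8],[0,0,-6.8],[0,0,-6.8]],"claw":[1,1,1,1]}'
python3 -m inch '{"linear":[[-10,-46,0],[-10,-46,0],[-10,-46,0],[-10,-46,0],[-10,-46,0]],"rot":[[0,0,0],[0,0,0],[0,0,0],[0,0,0],[0,0,0]],"claw":[1,1,1,1,1]}'
python3 -m inch '{"linear":[[-10,-46,0],[-10,-46,0],[-10,-46,0],[-10,-46,0],[-10,-46,0]],"rot":[[0,0,0],[0,0,0],[0,0,0],[0,0,0],[0,0,0]],"claw":[1,1,1,1,1]}'
cat >> h.py <<'E'
def to(x,y,z,s=None):
    s=s or robot.state();r=R.from_rotvec(s["ee_rot"]).as_matrix()
    X=np.degrees(np.arctan2(r[1,0],r[0,0]))
    print("t",round(s["clock"],2),"pos",np.round(s["eef_pos"],4),"yaw",X.round(1),"tilt z",r[:,2].round(3),"F",np.round(s["force"],1),"w",round(s["grip_width"],3))
    print("to go mm",(1e3*r.T@(np.array([x,y,z])-s["eef_pos"])).round(1))
E
python3 -c "
from h import *
to(.5263,-.1064,.28)"
```

```text
clock: 0.5
eef_pos: [0.1403, -0.6071, 0.2889]
ee_rot: [-2.854, 1.299, 0.009]
force: [0.5, -0.1, -1.2]
grip_width: 1.003
clock: 1.0
eef_pos: [0.2794, -0.4157, 0.2894]
ee_rot: [-2.854, 1.304, 0.01]
force: [0.2, -0.5, -0.0]
grip_width: 1.0
clock: 1.5
eef_pos: [0.424, -0.2182, 0.2898]
ee_rot: [-2.854, 1.306, 0.011]
force: [1.2, -1.9, -0.0]
grip_width: 1.001
t 1.5 pos [ 0.424  -0.2182  0.2898] yaw -49.2 tilt z [-0.005  0.006 -1.   ] F [ 1.2 -1.9 -0. ] w 1.001
to go mm [ -17.7 -150.6    9.9]
```

```bash
python3 -m inch '{"linear":[[-5,-40,0],[-5,-40,0],[-5,-40,0],[-3,-30,5],[0,0,0]],"rot":[[0,0,0],[0,0,0],[0,0,0],[0,0,0],[0,0,0]],"claw":[0.7,0.7,0.7,0.7,0.7]}'
python3 - <<'E'
from h import *
to(.5263,-.1064,.28)
a=robot.get_image("top")[...,::-1][170:320,300:500];b=robot.get_image("side")[...,::-1][100:250,260:460]
cv2.imwrite("pics/p1.png",np.vstack([cv2.resize(i,None,fx=2,fy=2,interpolation=2) for i in(a,b)]))
E
```

```text
clock: 2.0
eef_pos: [0.5307, -0.0948, 0.2844]
ee_rot: [-2.857, 1.295, 0.012]
force: [-1.2, 0.3, 0.6]
grip_width: 0.702
t 2.0 pos [ 0.5307 -0.0948  0.2844] yaw -48.8 tilt z [-0.005  0.007 -1.   ] F [-1.2  0.3  0.6] w 0.702
to go mm [ 5.8 11.   4.3]
```

View pics/p1.png

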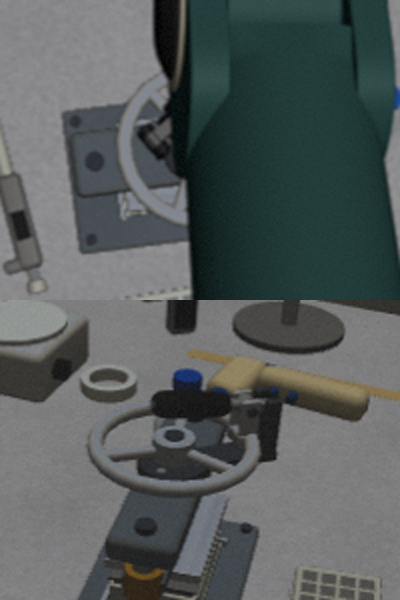

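The top view is mostly hidden by the arm. The side view shows a fingertip near (350,105), directly above the grip at (350,150). Correcting the offset and descending.

```bash
python3 -m inch '{"linear":[[6,11,10],[0,0,25],[0,0,25],[0,0,25],[0,0,8]],"rot":[[0,0,-0.5],[0,0,-0.5],[0,0,0],[0,0,0],[0,0,0]],"claw":[0.7,0.7,0.7,0.7,0.7]}'
python3 - <<'E'
from h import *
to(.5263,-.1064,.187)
a=robot.get_image("side")[...,::-1][80:230,250:450]
cv2.imwrite("pics/p2.png",cv2.resize(a,None,fx=3,fy=3,interpolation=2))
E
```

```text
clock: 2.6
eef_pos: [0.5201, -0.1193, 0.1879]
ee_rot: [2.866, -1.286, -0.007]
force: [0.3, -0.4, 0.5]
grip_width: 0.698
t 2.6 pos [ 0.5201 -0.1193  0.1879] yaw -48.3 tilt z [-0.004  0.002 -1.   ] F [ 0.3 -0.4  0.5] w 0.698
to go mm [ -5.5 -13.2   0.9]
```

View pics/p2.png

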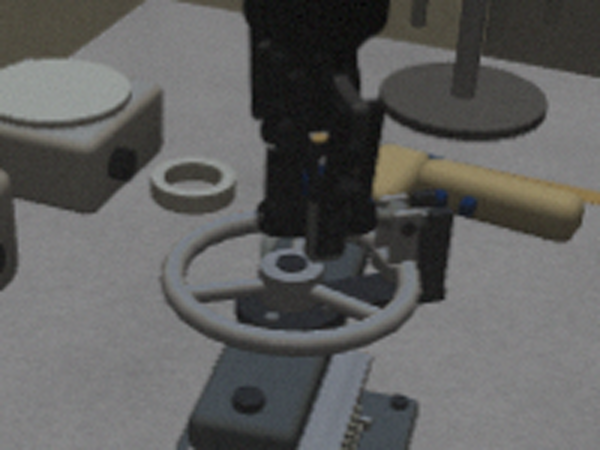

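The fingers straddle the grip with no contact, but they're about 13 mm too far toward the hinge because of coasting. Correcting, then closing.

```bash
python3 -m inch '{"linear":[[-3,-7,0],[-2,-6,0],[0,0,0]],"rot":[[0,0,-0.7],[0,0,-0.7],[0,0,0]],"claw":[0.7,0.7,0.7]}' >/dev/null
python3 -c "
from h import *
to(.5263,-.1064,.187)"
```

```text
t 2.95 pos [ 0.5272 -0.1077  0.1899] yaw -46.9 tilt z [-0.003  0.001 -1.   ] F [-0.1  0.1  0.3] w 0.702
to go mm [-1.5 -0.3  2.9]
```

```bash
python3 -m inch '{"linear":[[-1,0,2],[0,0,0],[0,0,0],[0,0,0],[0,0,0]],"rot":[[0,0,3.5],[0,0,0],[0,0,0],[0,0,0],[0,0,0]],"claw":[0.7,0.5,0.3,0.1,0.1]}'
python3 -m inch '{"linear":[[0,0,0],[0,0,0],[0,0,0]],"rot":[[0,0,0],[0,0,0],[0,0,0]],"claw":[0.1,0.1,0.1]}'
python3 -c "
from h import *
to(.5263,-.1064,.187);print(robot.state()['moment'])"
```

```text
clock: 3.45
eef_pos: [0.5275, -0.1057, 0.1905]
ee_rot: [-2.845, 1.331, 0.0]
force: [-3.4, 0.7, -0.9]
grip_width: 0.249
clock: 3.75
eef_pos: [0.5273, -0.1056, 0.1905]
ee_rot: [-2.846, 1.329, 0.001]
force: [-1.2, 1.4, -1.3]
grip_width: 0.247
t 3.75 pos [ 0.5273 -0.1056  0.1905] yaw -50.1 tilt z [-0.  0. -1.] F [-1.2  1.4 -1.3] w 0.247
to go mm [-0.1  1.3  3.5]
[0.27544765 0.20679775 0.10684134]
```

Gripped near the free end (21 mm) with low force. Now the arc about the hinge, radius 73 mm.

```bash
python3 -m inch '{"linear":[[0,2,-10.8],[0,3.5,-10.4],[0,5,-9.7],[0,0,0]],"rot":[[0,0,0],[0,0,0],[0,0,0],[0,0,0]],"claw":[0.1,0.1,0.1,0.1]}'
cat >> h.py <<'E'
def arc():
    s=robot.state();r=R.from_rotvec(s["ee_rot"]).as_matrix();p=np.array(s["eef_pos"])-.019*r[:,2]
    u=np.array([-.766,-.643]);d=(p[:2]-np.array([.5217,-.1103])-.066*u)
    a,h,t=-d@u,p[2]-.196,d@np.array([.643,-.766])
    print("in",a,"up",h,"side",t,"r",np.hypot(a,h),"phi",np.arctan2(h,a))
E
python3 -c "
from h import *
to(.5263,-.1064,.187);arc();print(robot.state()['moment'])"
```

```text
clock: 4.15
eef_pos: [0.5171, -0.1146, 0.2231]
ee_rot: [2.844, -1.33, -0.005]
force: [-1.8, 0.6, -5.5]
grip_width: 0.253
t 4.15 pos [ 0.5171 -0.1146  0.2231] yaw -50.1 tilt z [-0.004 -0.    -1.   ] F [-1.8  0.6 -5.5] w 0.253
to go mm [ -0.3 -12.4  36. ]
in 0.05978875011611275 up 0.04605000447360966 side 0.0003306916194244413 r 0.07546719520736439 phi 0.6563117074861531
[0.13885969 0.11015536 0.06316273]
```

```bash
python3 -m inch '{"linear":[[0,7.5,-7],[0,8.6,-7],[0,9.4,-5.8],[0,0,0]],"rot":[[0,0,0],[0,0,0],[0,0,0],[0,0,0]],"claw":[0.1,0.1,0.1,0.1]}'
python3 -c "
from h import *
to(.5263,-.1064,.187);arc();print(robot.state()['moment'])"
```

```text
clock: 4.55
eef_pos: [0.496, -0.1323, 0.2455]
ee_rot: [2.845, -1.331, -0.002]
force: [2.0, -0.6, -12.1]
grip_width: 0.249
t 4.55 pos [ 0.496  -0.1323  0.2455] yaw -50.1 tilt z [-0.001  0.    -1.   ] F [  2.   -0.6 -12.1] w 0.249
to go mm [ -0.4 -39.9  58.5]
in 0.03221583921396643 up 0.06852392288683401 side 0.00034575685256920394 r 0.07571914093583544 phi 1.1313207509907894
[ 0.17662791 -0.66124808  0.00513936]
```

```bash
python3 -m inch '{"linear":[[0,11,-2],[0,11,-1],[0,9,0],[0,2,0],[0,0,0]],"rot":[[0,0,0],[0,0,0],[0,0,0],[0,0,0],[0,0,0]],"claw":[0.1,0.1,0.1,0.1,0.1]}'
python3 - <<'E'
from h import *
to(.5263,-.1064,.187);arc();print(robot.state()['moment'])
a=robot.get_image("side")[...,::-1][80:230,250:450]
cv2.imwrite("pics/p3.png",cv2.resize(a,None,fx=3,fy=3,interpolation=2))
E
```

```text
clock: 5.05
eef_pos: [0.4741, -0.1509, 0.2522]
ee_rot: [-2.843, 1.324, -0.012]
force: [2.3, 0.4, -10.8]
grip_width: 0.252
t 5.05 pos [ 0.4741 -0.1509  0.2522] yaw -49.9 tilt z [ 0.01   0.002 -1.   ] F [  2.3   0.4 -10.8] w 0.252
to go mm [ -0.8 -68.1  65.8]
in 0.0032596876044241737 up 0.07522165431702521 side 0.00041985365773238286 r 0.0752922495444815 phi 1.52748899058233
[ 0.27900441 -0.85716898  0.0116183 ]
```

View pics/p3.png

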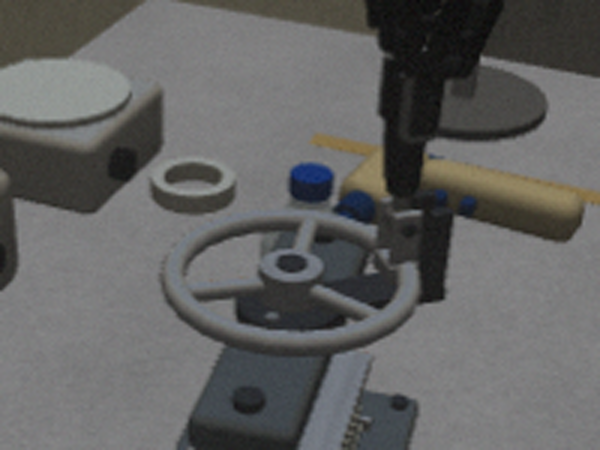

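The handle stands upright above the clevis, with the grip between the fingers at about (405,170). I'll push a little more to be sure it's on the stop.

```bash
python3 -m inch '{"linear":[[0,5,1],[0,2,0],[0,0,0]],"rot":[[0,0,0],[0,0,0],[0,0,0]],"claw":[0.1,0.1,0.1]}'
python3 -c "
from h import *
to(.5263,-.1064,.187);arc();print(robot.state()['moment'])"
```

```text
clock: 5.4
eef_pos: [0.4711, -0.1536, 0.2522]
ee_rot: [-2.842, 1.319, -0.017]
force: [3.5, 0.6, -11.1]
grip_width: 0.252
t 5.4 pos [ 0.4711 -0.1536  0.2522] yaw -49.8 tilt z [ 0.013  0.003 -1.   ] F [  3.5   0.6 -11.1] w 0.252
to go mm [ -0.8 -71.8  66.1]
in -0.0007820390445739927 up 0.07518788235652424 side 0.0005362526768435906 r 0.07519194929196721 phi 1.5811970831487856
[ 0.36269153 -0.8230621  -0.03344694]
```

```bash
python3 -m inch '{"linear":[[0,4,0],[0,3,0],[0,0,0]],"rot":[[0,0,0],[0,0,0],[0,0,0]],"claw":[0.1,0.1,0.1]}'
python3 -c "
from h import *
to(.5263,-.1064,.187);arc();print(robot.state()['moment'])"
```

```text
clock: 5.7
eef_pos: [0.4697, -0.154, 0.2522]
ee_rot: [-2.84, 1.309, -0.023]
force: [6.6, 3.3, -10.5]
grip_width: 0.252
t 5.7 pos [ 0.4697 -0.154   0.2522] yaw -49.5 tilt z [ 0.019  0.007 -1.   ] F [  6.6   3.3 -10.5] w 0.252
to go mm [  0.2 -72.7  66.7]
in -0.002293550994716666 up 0.07522045253371851 side -0.00015646914100541436 r 0.07525541080575379 phi 1.6012779383624924
[ 0.5852174  -1.28150343 -0.07879428]
```

Force now rises with no motion, so it's on the stop. Letting go and watching.

```bash
python3 -m inch '{"linear":[[0,0,0],[0,0,0],[0,0,0],[0,0,0],[0,0,0]],"rot":[[0,0,0],[0,0,0],[0,0,0],[0,0,0],[0,0,0]],"claw":[0.7,0.7,0.7,0.7,0.7]}'
python3 -m inch '{"linear":[[0,0,-25],[0,0,-25],[0,0,-15],[0,0,0],[0,0,0]],"rot":[[0,0,0],[0,0,0],[0,0,0],[0,0,0],[0,0,0]],"claw":[0.7,0.7,0.7,0.7,0.7]}'
python3 - <<'E'
from h import *
to(.471,-.153,.231);arc()
a=robot.get_image("side")[...,::-1][80:230,300:500]
cv2.imwrite("pics/p4.png",cv2.resize(a,None,fx=4,fy=4,interpolation=2))
E
```

```text
clock: 6.2
eef_pos: [0.4704, -0.1543, 0.2532]
ee_rot: [-2.841, 1.309, -0.025]
force: [0.1, 0.1, 0.6]
grip_width: 0.699
clock: 6.7
eef_pos: [0.4685, -0.1551, 0.32]
ee_rot: [-2.841, 1.31, -0.023]
force: [0.8, -0.1, -0.5]
grip_width: 0.698
t 6.7 pos [ 0.4685 -0.1551  0.32  ] yaw -49.5 tilt z [ 0.019  0.006 -1.   ] F [ 0.8 -0.1 -0.5] w 0.698
to go mm [-0.7 -1.7 89.1]
in -0.0038761613551106648 up 0.1430425901583381 side -4.736547635592849e-05 r 0.14309509853959756 phi 1.5978876498389103
```

View pics/p4.png

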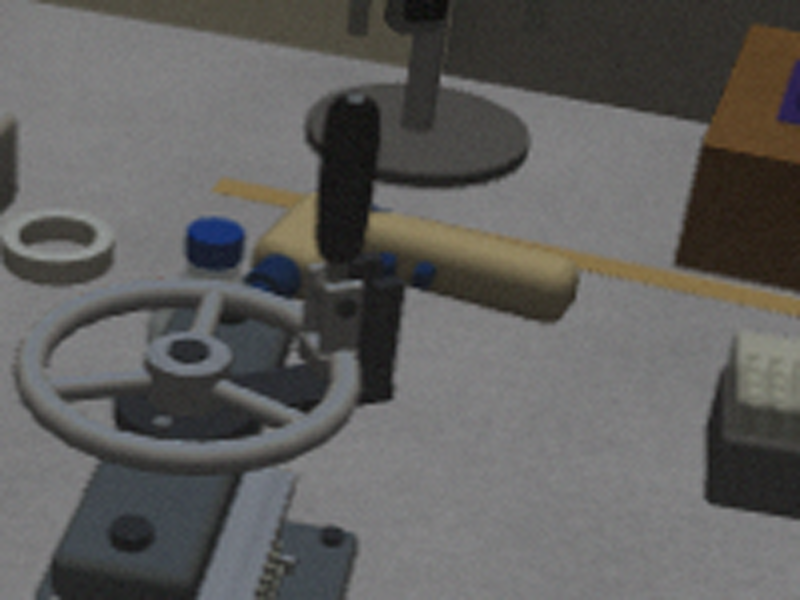

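The handle stands upright on its own with the gripper clear; its tip is at full-image (388,104). Regripping lower at mid-barrel.

```bash
python3 -m inch '{"linear":[[0,-1.5,20],[0,0,25],[0,0,25],[0,0,18],[0,0,0]],"rot":[[-1.1,-0.4,0],[0,0,0],[0,0,0],[0,0,0],[0,0,0]],"claw":[0.7,0.7,0.7,0.7,0.7]}'
cat >> h.py <<'E'
W=np.array([.5217,-.1103])
def crank(step=16,n=5,rad=66.,lead=0,zt=.231):
    s=robot.state();r=R.from_rotvec(s["ee_rot"]).as_matrix();p=np.array(s["eef_pos"])
    d=p[:2]-W;th=np.degrees(np.arctan2(d[1],d[0]))
    to(p[0],p[1],zt);print("angle turned mod 360",((-140-th)%360).round(1),"r",(1e3*np.hypot(*d)).round(1))
    q=1e3*np.r_[d,0];f=lambda k:rad*np.r_[np.cos(k),np.sin(k)]
    for i in range(n):
        b=np.r_[f(np.radians(th-step*(i+1))),0];print((r.T@(b-q)).round(1)[:2].tolist(),end=",");q=b
    print()
E
python3 -c "
from h import *
to(.471,-.153,.231);crank()"
```

```text
clock: 7.25
eef_pos: [0.4681, -0.1532, 0.2236]
ee_rot: [2.85, -1.313, -0.01]
force: [-0.5, -0.3, 0.4]
grip_width: 0.699
t 7.25 pos [ 0.4681 -0.1532  0.2236] yaw -49.5 tilt z [-0.007 -0.    -1.   ] F [-0.5 -0.3  0.4] w 0.699
to go mm [ 1.7 -2.3 -7.4]
t 7.25 pos [ 0.4681 -0.1532  0.2236] yaw -49.5 tilt z [-0.007 -0.    -1.   ] F [-0.5 -0.3  0.4] w 0.699
to go mm [-0.   0.  -7.4]
angle turned mod 360 1.4 r 68.6
[-18.0, -5.8],[-16.5, -8.0],[-13.7, -12.3],[-9.8, -15.6],[-5.1, -17.6],
```

```bash
python3 -m inch '{"linear":[[1,-2,-7],[0,0,0],[0,0,0],[0,0,0],[0,0,0]],"rot":[[0,0,0],[0,0,0],[0,0,0],[0,0,0],[0,0,0]],"claw":[0.7,0.4,0.1,0.1,0.1]}' >/dev/null
python3 -m inch '{"linear":[[0,0,0],[0,0,0]],"rot":[[0,0,0],[0,0,0]],"claw":[0.1,0.1]}' >/dev/null
python3 -c "
from h import *
crank(14)"
```

```text
t 7.95 pos [ 0.471  -0.1524  0.2324] yaw -49.4 tilt z [-0.006 -0.001 -1.   ] F [ 2.  -0.3 -5.1] w 0.261
to go mm [ 0.  -0.   1.4]
angle turned mod 360 0.3 r 65.9
[-15.9, -2.1],[-14.9, -6.0],[-13.0, -9.4],[-10.4, -12.3],[-7.1, -14.4],
```

```bash
python3 -m inch '{"linear":[[-16,-2,0],[-15,-6,0],[-13,-9.4,0],[0,0,0]],"rot":[[0,0,0],[0,0,0],[0,0,0],[0,0,0]],"claw":[0.1,0.1,0.1,0.1]}' 
python3 -c "
from h import *
crank(14)"
```

```text
clock: 8.35
eef_pos: [0.4552, -0.1058, 0.2325]
ee_rot: [2.85, -1.314, -0.006]
force: [6.4, 1.6, -9.6]
grip_width: 0.26
t 8.35 pos [ 0.4552 -0.1058  0.2325] yaw -49.5 tilt z [-0.005 -0.001 -1.   ] F [ 6.4  1.6 -9.6] w 0.26
to go mm [ 0.  -0.   1.5]
angle turned mod 360 43.9 r 66.6
[-9.6, -13.0],[-6.7, -14.6],[-3.0, -15.8],[0.9, -16.1],[4.8, -15.4],
```

```bash
python3 -m inch '{"linear":[[-9.6,-13,0],[-6.7,-14.6,0],[-3,-15.8,0],[1,-16,0],[0,0,0]],"rot":[[0,0,0],[0,0,0],[0,0,0],[0,0,0],[0,0,0]],"claw":[0.1,0.1,0.1,0.1,0.1]}' >/dev/null
python3 -c "
from h import *
crank(20,4)"
```

```text
t 8.85 pos [ 0.4886 -0.0519  0.2324] yaw -49.6 tilt z [-0.004 -0.006 -1.   ] F [ 5.6 -6.8 -5.9] w 0.259
to go mm [-0.  -0.   1.4]
angle turned mod 360 100.5 r 67.1
[9.2, -21.2],[15.0, -17.3],[20.0, -11.2],[22.6, -3.6],
```

```bash
python3 -m inch '{"linear":[[9,-21,0],[15,-17.3,0],[20,-11.2,0],[22.6,-3.6,0],[0,0,0]],"rot":[[0,0,0],[0,0,0],[0,0,0],[0,0,0],[0,0,0]],"claw":[0.1,0.1,0.1,0.1,0.1]}' >/dev/null
python3 -c "
from h import *
crank(20,4)"
```

```text
t 9.35 pos [ 0.5724 -0.0671  0.2323] yaw -49.6 tilt z [-0.01  -0.009 -1.   ] F [-3.  -5.3  2.3] w 0.258
to go mm [-0.  -0.   1.3]
angle turned mod 360 179.6 r 66.6
[22.6, 4.6],[19.8, 11.5],[14.7, 17.6],[7.8, 21.5],
```

```bash
python3 -m inch '{"linear":[[22.6,4.6,0],[19.8,11.5,0],[14.7,17.6,0],[7.8,21.5,0],[0,0,0]],"rot":[[0,0,0],[0,0,0],[0,0,0],[0,0,0],[0,0,0]],"claw":[0.1,0.1,0.1,0.1,0.1]}' >/dev/null
python3 -c "
from h import *
crank(20,4)"
```

```text
t 9.85 pos [ 0.5732 -0.1507  0.2324] yaw -49.3 tilt z [-0.01  -0.007 -1.   ] F [-1.8 -2.3 -3.4] w 0.261
to go mm [ 0.  -0.   1.4]
angle turned mod 360 258.1 r 65.5
[1.0, 22.8],[-7.4, 21.7],[-14.4, 17.9],[-19.6, 11.9],
```

```bash
python3 -m inch '{"linear":[[1,22.8,0],[-7.4,21.7,0],[-14.4,17.9,0],[-19.6,11.9,0],[0,0,0]],"rot":[[0,0,0],[0,0,0],[0,0,0],[0,0,0],[0,0,0]],"claw":[0.1,0.1,0.1,0.1,0.1]}' >/dev/null
python3 -c "
from h import *
crank(20,4)"
```

```text
t 10.35 pos [ 0.4882 -0.1672  0.2326] yaw -49.3 tilt z [-0.007 -0.006 -1.   ] F [ 0.7  3.5 -8. ] w 0.256
to go mm [ 0.  -0.   1.6]
angle turned mod 360 340.5 r 66.0
[-22.7, 3.5],[-22.5, -4.4],[-19.6, -11.9],[-14.4, -17.9],
```

```bash
python3 -m inch '{"linear":[[-22.7,3.5,0],[-22.5,-4.4,0],[-19.6,-11.9,0],[-14.4,-17.9,0],[0,0,0]],"rot":[[0,0,0],[0,0,0],[0,0,0],[0,0,0],[0,0,0]],"claw":[0.1,0.1,0.1,0.1,0.1]}' >/dev/null
python3 -c "
from h import *
crank(20,4)"
```

```text
t 10.85 pos [ 0.4594 -0.0846  0.2327] yaw -49.4 tilt z [-0.002 -0.009 -1.   ] F [ 12.5  -3.8 -17.2] w 0.256
to go mm [-0.  -0.   1.7]
angle turned mod 360 62.4 r 67.4
[-5.4, -22.6],[1.2, -22.9],[9.0, -21.1],[15.6, -16.8],
```

```bash
python3 -m inch '{"linear":[[-5,-22.5,0],[1.5,-22.5,0.5],[9,-21,0.5],[15.6,-16.8,0],[0,0,0]],"rot":[[0,0,0],[0,0,0],[0,0,0],[0,0,0],[0,0,0]],"claw":[0.1,0.1,0.1,0.1,0.1]}' >/dev/null
python3 -c "
from h import *
crank(16,4)"
```

```text
t 11.35 pos [ 0.5356 -0.0446  0.2324] yaw -49.5 tilt z [-0.007 -0.015 -1.   ] F [-1.8 -9.5  1.7] w 0.259
to go mm [-0.  -0.   1.4]
angle turned mod 360 141.9 r 67.2
[16.7, -8.1],[17.9, -4.3],[18.4, 0.8],[17.4, 5.8],
```

```bash
python3 -m inch '{"linear":[[16.7,-8,0],[18,-4.3,0],[18.4,0.8,0],[0,0,0]],"rot":[[0,0,0],[0,0,0],[0,0,0],[0,0,0]],"claw":[0.1,0.1,0.1,0.1]}' >/dev/null
python3 -c "
from h import *
crank(6,3)"
```

```text
t 11.75 pos [ 0.578  -0.0751  0.2323] yaw -49.4 tilt z [-0.013 -0.015 -1.   ] F [-5.2 -0.9  5.7] w 0.257
to go mm [-0.  -0.   1.3]
angle turned mod 360 188.0 r 66.4
[6.7, 1.8],[6.6, 2.1],[6.3, 2.8],
```

About 548° (9.56 rad) so far. Going gently onto the depth stop to confirm.

```bash
python3 -m inch '{"linear":[[6.7,1.8,0],[5,2,0],[0,0,0]],"rot":[[0,0,0],[0,0,0],[0,0,0]],"claw":[0.1,0.1,0.1]}' >/dev/null
python3 -c "
from h import *
crank(3,3)"
```

```text
t 12.05 pos [ 0.5806 -0.0805  0.2325] yaw -49.1 tilt z [-0.017 -0.01  -1.   ] F [-4.3  2.8 -0.6] w 0.255
to go mm [ 0.  -0.   1.5]
angle turned mod 360 193.2 r 66.0
[3.3, 0.9],[3.3, 1.1],[3.2, 1.3],
```

```bash
python3 -m inch '{"linear":[[6,2,0],[4,2,0],[0,0,0]],"rot":[[0,0,0],[0,0,0],[0,0,0]],"claw":[0.1,0.1,0.1]}' >/dev/null
python3 -c "
from h import *
crank(3,3)"
```

```text
t 12.35 pos [ 0.5813 -0.0821  0.2324] yaw -48.7 tilt z [-0.022 -0.004 -1.   ] F [-4.8  1.8 -0.3] w 0.256
to go mm [ 0.  -0.   1.4]
angle turned mod 360 194.7 r 66.0
[3.3, 1.0],[3.2, 1.2],[3.2, 1.4],
```

It's on the stop: 10 mm was commanded and only 1.5° gained. Releasing and backing straight up.

```bash
python3 -m inch '{"linear":[[0,0,0],[0,0,0],[0,0,0],[0,0,0],[0,0,0]],"rot":[[0,0,0],[0,0,0],[0,0,0],[0,0,0],[0,0,0]],"claw":[0.7,0.7,0.7,0.7,0.7]}'
python3 -m inch '{"linear":[[0,0,-25],[0,0,-30],[0,0,-30],[0,0,-30],[0,0,-10]],"rot":[[0,0,0],[0,0,0],[0,0,0],[0,0,0],[0,0,0]],"claw":[0.7,0.7,0.7,0.7,0.7]}'
python3 -m inch '{"linear":[[20,40,0],[20,40,0],[20,40,0],[20,40,0],[0,0,0]],"rot":[[0,0,0],[0,0,0],[0,0,0],[0,0,0],[0,0,0]],"claw":[1,1,1,1,1]}'
python3 -m inch '{"linear":[[0,40,0],[0,40,0],[0,40,0],[0,0,0],[0,0,0]],"rot":[[0,0,0],[0,0,0],[0,0,0],[0,0,0],[0,0,0]],"claw":[1,1,1,1,1]}'
python3 - <<'E'
from h import *
t=robot.get_image("top")[...,::-1];s=robot.get_image("side")[...,::-1]
cv2.imwrite("pics/t5.png",t);cv2.imwrite("pics/s5.png",s)
a=cv2.resize(t[180:360,270:510],None,fx=2.2,fy=2.2,interpolation=2);b=cv2.resize(s[80:330,220:470],(396,396),interpolation=2)
cv2.imwrite("pics/p5.png",np.hstack([a,b])[:,:]if a.shape[0]==396 else a);print(a.shape)
E
```

```text
clock: 12.85
eef_pos: [0.581, -0.0799, 0.2334]
ee_rot: [2.852, -1.287, -0.025]
force: [-0.1, -0.9, -0.2]
grip_width: 0.702
clock: 13.35
eef_pos: [0.5828, -0.08, 0.3614]
ee_rot: [2.851, -1.288, -0.029]
force: [-0.8, 0.4, -0.6]
grip_width: 0.702
clock: 13.85
eef_pos: [0.5136, -0.251, 0.3642]
ee_rot: [2.853, -1.285, -0.026]
force: [1.7, 0.5, 0.5]
grip_width: 0.998
clock: 14.35
eef_pos: [0.4189, -0.3348, 0.3643]
ee_rot: [2.851, -1.29, -0.028]
force: [-0.8, 0.4, -0.5]
grip_width: 1.003
(396, 528, 3)
```

```bash
python3 -c "
import cv2;a=cv2.imread('pics/p5.png');print(a.shape);cv2.imwrite('pics/p6.png',cv2.resize(a,(800,int(800*a.shape[0]/a.shape[1])))) "
```

```text
(396, 924, 3)
```

View pics/p6.png

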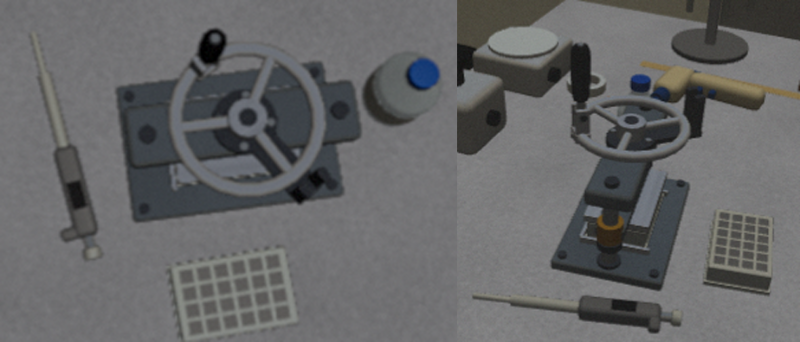

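The picture shows the handle standing up at the far-left of the rim (tip near full-image (382,199)). Bottle, pipette and spare plate look unmoved. I'll check the angle, the bystander shifts and the platen closely.

Run:
```python
from h import *
for q,z in(((381.8,198.9),.284),((378,214),.205)):
    p=onz("top",*q,z);d=p[:2]-W;print(p.round(4),"r",np.hypot(*d).round(4),"turn",360+(-140-np.degrees(np.arctan2(d[1],d[0])))%360)
a,b=cv2.imread("pics/top0.png"),cv2.imread("pics/t5.png")
for n,(y0,y1,x0,x1) in dict(pip=(190,325,280,330),plate=(305,365,355,432),bottle=(203,250,462,508)).items():
    print(n,cv2.phaseCorrelate(*[cv2.cvtColor(i[y0:y1,x0:x1],6).astype(np.float32) for i in(a,b)]))
A=cv2.imread("pics/side0.png")[185:290,285:395];B=cv2.imread("pics/s5.png")[185:290,285:395]
cv2.imwrite("pics/p7.png",np.hstack([cv2.resize(i,None,fx=3.6,fy=3.6,interpolation=2) for i in(A,B)]))
```

```text
[ 0.575  -0.0666  0.284 ] r 0.0689 turn 540.6190474529033
[ 0.5657 -0.0672  0.205 ] r 0.0615 turn 535.5981139073766
pip ((0.010080554518406615, 0.5399767668177446), 0.9124304374412254)
plate ((-0.09322589303208417, -0.04694796670361612), 0.9311208625634512)
bottle ((0.0056066862845298715, -0.0028006046812869556), 0.9898879685335689)
```

View pics/p7.png

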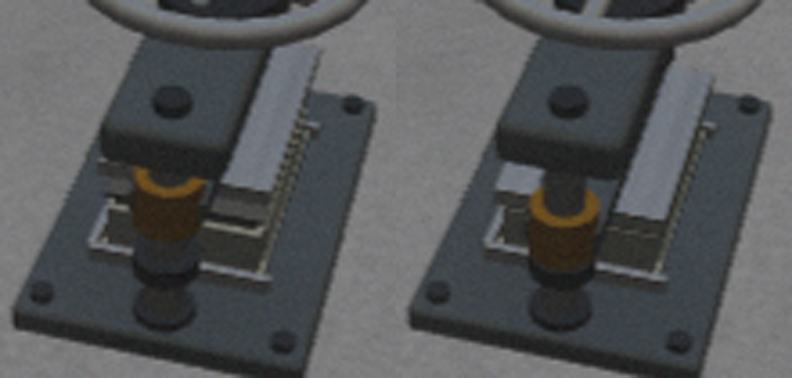

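The mat and platen are clearly lower, and the orange collar sits on the dark stop collar. My hand-picked pixels gave only 536–541° where the tool pose gave 555°, so I'll measure the grip properly.

Run:
```python
from h import *
res={}
for n,f,(y0,y1,x0,x1) in(("top","t5",(185,225,365,400)),("side","s5",(95,165,285,330))):
    im=cv2.imread(f"pics/{f}.png")[y0:y1,x0:x1];m=(im.max(2)<30).astype(np.uint8)
    k,l,st,c=cv2.connectedComponentsWithStats(m);i=1+st[1:,4].argmax();pts=np.argwhere(l==i)[:,::-1]+[x0,y0]
    r=cv2.minAreaRect(pts.astype(np.float32));bx=cv2.boxPoints(r);o=bx[bx[:,1].argsort()]
    print(n,st[i],r);res[n]=pts.mean(0)
p,e=two(res["side"],res["top"]);d=p[:2]-W;print("grip centre",p,e,"r",np.hypot(*d),360+(-140-np.degrees(np.arctan2(d[1],d[0])))%360)
for a in(538.6,548,555,558.6):
    t=np.radians(-140-a);P=[*(W+.066*np.array([np.cos(t),np.sin(t)]))]
    print(a,[proj(n,P+[z]).round(1).tolist() for n in("top","side") for z in(.214,.284)])
a,b=cv2.imread("pics/top0.png"),cv2.imread("pics/t5.png")
d=cv2.absdiff(a,b).max(2);print("pip diff",np.quantile(d[190:325,280:325],[.5,.99,1]),"floor",np.quantile(d[380:420,220:260],[.5,.99,1]))
```

```text
top [ 10  11  13  17 137] ((381.0, 204.0), (16.0, 12.0), 90.0)
side [ 18  18  14  42 439] ((309.5, 133.5), (41.0, 13.0), 90.0)
grip centre [ 0.57305173 -0.06735562  0.24698189] 0.001385888370841786 r 0.06694191642614744 540.094965510444
538.6 [[378.1, 209.9], [381.9, 201.1], [310.7, 152.1], [310.8, 111.9]]
548 [[383.0, 206.4], [387.1, 197.4], [309.4, 149.0], [309.3, 109.1]]
555 [[387.0, 204.3], [391.4, 195.2], [309.1, 146.7], [309.0, 107.0]]
558.6 [[389.2, 203.4], [393.7, 194.3], [309.2, 145.5], [309.1, 105.9]]
pip diff [ 2.  4. 11.] floor [2. 4. 5.]
```

The two views agree (1.4 mm miss) on 540°, whereas the fingers were at 555° when I let go. So the wheel may have turned back on release. 540° is barely "home", so I'll regrip and crank on.

```bash
python3 -m inch '{"linear":[[0,-40,0],[0,-40,0],[0,-40,0],[-20,-40,0],[-20,-40,0]],"rot":[[0,0,0],[0,0,0],[0,0,0],[0,0,0],[0,0,0]],"claw":[0.8,0.8,0.8,0.8,0.8]}' 
python3 -m inch '{"linear":[[-20,-40,0],[-10,-20,0],[0,0,0]],"rot":[[0,0,0],[0,0,0],[0,0,0]],"claw":[0.8,0.8,0.8]}' >/dev/null
python3 -c "
from h import *
to(.573,-.0674,.30)"
```

```text
clock: 14.95
eef_pos: [0.5477, -0.1689, 0.3596]
ee_rot: [2.848, -1.296, -0.03]
force: [1.2, -0.2, 1.0]
grip_width: 0.802
t 15.25 pos [ 0.5765 -0.0936  0.3582] yaw -48.2 tilt z [-0.022  0.    -1.   ] F [ 0.2 -0.8  0. ] w 0.799
to go mm [-21.  -15.8  58.3]
```

```bash
python3 -m inch '{"linear":[[-10,-8,0],[-10,-8,0],[0,0,0],[0,0,0]],"rot":[[0.9,0.8,0.7],[0,0,0],[0,0,0],[0,0,0]],"claw":[0.8,0.8,0.8,0.8]}' >/dev/null
python3 - <<'E'
from h import *
to(.573,-.0674,.231)
a=robot.get_image("side")[...,::-1][60:210,220:420]
cv2.imwrite("pics/p8.png",cv2.resize(a,None,fx=3,fy=3,interpolation=2))
E
```

```text
t 15.65 pos [ 0.5757 -0.0656  0.3577] yaw -48.7 tilt z [-0.002  0.001 -1.   ] F [ 0.5 -1.2  0.3] w 0.803
to go mm [-1.000e-01  3.100e+00  1.267e+02]
```

View pics/p8.png

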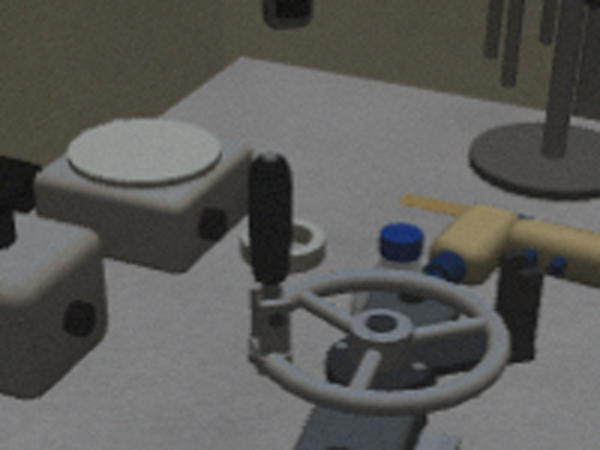

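The handle is upright at crop (270,220), and the fingertip is above it at (288,10). Descending and regripping.

```bash
python3 -m inch '{"linear":[[0,2,30],[0,1,30],[0,0,30],[0,0,22],[0,0,0]],"rot":[[0,0,0],[0,0,0],[0,0,0],[0,0,0],[0,0,0]],"claw":[0.8,0.8,0.8,0.8,0.8]}'
python3 -c "
from h import *
to(.573,-.0674,.231)"
```

```text
clock: 16.2
eef_pos: [0.5736, -0.0724, 0.2425]
ee_rot: [2.858, -1.301, -0.002]
force: [-0.4, -0.1, -0.6]
grip_width: 0.799
t 16.2 pos [ 0.5736 -0.0724  0.2425] yaw -49.0 tilt z [-0.001 -0.001 -1.   ] F [-0.4 -0.1 -0.6] w 0.799
to go mm [-4.1 -2.8 11.5]
```

```bash
python3 -m inch '{"linear":[[-4,-2.5,9],[0,0,0],[0,0,0],[0,0,0],[0,0,0]],"rot":[[0,0,0],[0,0,0],[0,0,0],[0,0,0],[0,0,0]],"claw":[0.8,0.4,0.1,0.1,0.1]}'
python3 -m inch '{"linear":[[0,0,0],[0,0,0],[0,0,0]],"rot":[[0,0,0],[0,0,0],[0,0,0]],"claw":[0.1,0.1,0.1]}'
python3 -c "
from h import *
crank(6,4)"
```

```text
clock: 16.7
eef_pos: [0.5741, -0.0684, 0.2365]
ee_rot: [2.858, -1.303, 0.003]
force: [-0.7, 0.8, -6.7]
grip_width: 0.258
clock: 17.0
eef_pos: [0.5741, -0.0684, 0.2364]
ee_rot: [2.858, -1.303, 0.003]
force: [1.3, 0.3, -4.6]
grip_width: 0.26
t 17.0 pos [ 0.5741 -0.0684  0.2364] yaw -49.0 tilt z [ 0.002 -0.001 -1.   ] F [ 1.3  0.3 -4.6] w 0.26
to go mm [-0.   0.   5.4]
angle turned mod 360 181.3 r 67.1
[6.8, 1.7],[6.8, 1.4],[6.6, 2.1],[6.3, 2.7],
```

```bash
python3 -m inch '{"linear":[[7,1,0],[7,1.4,0],[7,2,0],[0,0,0]],"rot":[[0,0,0],[0,0,0],[0,0,0],[0,0,0]],"claw":[0.1,0.1,0.1,0.1]}'
python3 -c "
from h import *
crank(6,4);print(robot.state()['moment'])"
```

```text
clock: 17.4
eef_pos: [0.583, -0.0827, 0.2363]
ee_rot: [-2.859, 1.295, 0.008]
force: [-6.1, 4.2, 0.8]
grip_width: 0.261
t 17.4 pos [ 0.583  -0.0827  0.2363] yaw -48.7 tilt z [-0.004  0.004 -1.   ] F [-6.1  4.2  0.8] w 0.261
to go mm [ 0.  -0.   5.3]
angle turned mod 360 195.7 r 67.2
[6.1, 3.5],[6.2, 3.0],[5.9, 3.7],[5.4, 4.3],
[0.72695848 1.28392229 0.02038175]
```

Run:
```python
from h import *
s=robot.get_image("side")[...,::-1];t=robot.get_image("top")[...,::-1];cv2.imwrite("pics/s9.png",s);cv2.imwrite("pics/t9.png",t)
s0=cv2.imread("pics/s5.png")
g=lambda i:cv2.resize(i[85:185,285:395],None,fx=3.6,fy=3.6,interpolation=2)
cv2.imwrite("pics/p9.png",np.hstack([g(s0),g(s)]))
# rotate of wheel by angular correlation: hub-centred polar (rim plane, z=.168) sampled from side view
def pol(im):
    A=np.radians(np.arange(0,360,1.));out=[]
    for r in np.arange(.026,.056,.003):
        q=np.array([proj("side",[W[0]+r*np.cos(a),W[1]+.003+r*np.sin(a),.168]) for a in A],np.float32)
        out.append(cv2.remap(cv2.cvtColor(im,6),q[None,:,0],q[None,:,1],1)[0])
    return np.array(out,float)
P0,P1=pol(s0),pol(s)
for nm,P in(("rel",P0),("now",P1)):
    v=P[:,:].mean(0);v=cv2.GaussianBlur(v[None],(9,1),2,borderType=cv2.BORDER_REFLECT)[0];pk=[i for i in range(360) if v[i]==max(v.take(range(i-12,i+13),mode="wrap")) and v[i]>v.mean()+10];print(nm,pk,v[pk].round())
```

```text
rel [13, 33, 98, 220, 336] [119. 119. 117. 118. 118.]
now [30, 84, 206, 322, 359] [125. 118. 119. 119. 128.]
```

View pics/p9.png

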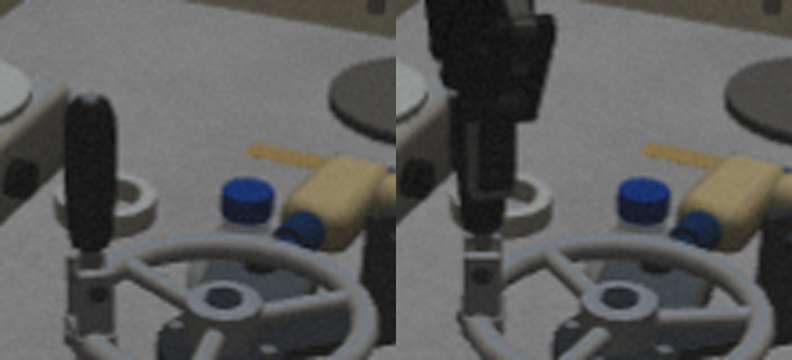

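The spokes turned 14° (98→84, 220→206, 336→322), so the wheel truly is near 555° now and did go back on the last release. I'll release slowly and track the spoke angle at each stage.

```bash
cat >> h.py <<'E'
def spokes():
    im=cv2.cvtColor(robot.get_image("side")[...,::-1].copy(),6);A=np.radians(np.arange(0,360,1.));o=[]
    for r in np.arange(.026,.056,.003):
        q=np.array([proj("side",[W[0]+r*np.cos(a),W[1]+.003+r*np.sin(a),.168]) for a in A],np.float32)
        o.append(cv2.remap(im,q[None,:,0],q[None,:,1],1)[0])
    v=cv2.GaussianBlur(np.mean(np.array(o,float),0)[None],(9,1),2)[0]
    print("spokes",[int(lo+v[lo:lo+40].argmax()) for lo in(70,195,310)],"(540deg: 98,220,336; 555: 84,206,322)")
E
python3 -m inch '{"linear":[[0,0,0],[0,0,0],[0,0,0]],"rot":[[0,0,0],[0,0,0],[0,0,0]],"claw":[0.3,0.35,0.35]}'
python3 -c "
from h import *
spokes()"
python3 -m inch '{"linear":[[0,0,0],[0,0,0],[0,0,0],[0,0,0]],"rot":[[0,0,0],[0,0,0],[0,0,0],[0,0,0]],"claw":[0.5,0.7,0.7,0.7]}'
python3 -c "
from h import *
spokes()"
```

```text
clock: 17.8
eef_pos: [0.5824, -0.0811, 0.2365]
ee_rot: [-2.86, 1.293, 0.011]
force: [-1.9, 2.7, -2.6]
grip_width: 0.35
spokes [88, 210, 326] (540deg: 98,220,336; 555: 84,206,322)
clock: 18.25
eef_pos: [0.5833, -0.0823, 0.2373]
ee_rot: [-2.86, 1.294, 0.007]
force: [-0.2, 1.2, -0.5]
grip_width: 0.698
spokes [96, 218, 333] (540deg: 98,220,336; 555: 84,206,322)
```

Cause found: it springs back about 13° on release and then stops near 542°. That's the fully seated mat and stop relaxing, roughly 0.4 mm of platen travel. Backing off and checking that it's settled before handing in.

```bash
python3 -m inch '{"linear":[[0,0,0],[0,0,-25],[0,0,-30],[0,0,-30],[0,0,-30]],"rot":[[0,0,0],[0,0,0],[0,0,0],[0,0,0],[0,0,0]],"claw":[0.7,0.7,0.7,0.7,0.7]}'
python3 -m inch '{"linear":[[20,40,0],[20,40,0],[20,40,0],[20,40,0],[10,40,0]],"rot":[[0,0,0],[0,0,0],[0,0,0],[0,0,0],[0,0,0]],"claw":[1,1,1,1,1]}'
python3 -c "
from h import *
spokes()"
python3 -m inch '{"linear":[[0,40,0],[0,40,0],[0,0,0],[0,0,0],[0,0,0]],"rot":[[0,0,0],[0,0,0],[0,0,0],[0,0,0],[0,0,0]],"claw":[1,1,1,1,1]}'
python3 - <<'E'
from h import *
spokes()
a,b=cv2.imread("pics/t5.png"),robot.get_image("top")[...,::-1].copy();a0=cv2.imread("pics/top0.png")
res={}
for n,im,(y0,y1,x0,x1) in(("top",b,(185,225,365,400)),("side",robot.get_image("side")[...,::-1],(95,165,285,330))):
    m=(im[y0:y1,x0:x1].max(2)<30).astype(np.uint8);k,l,st,c=cv2.connectedComponentsWithStats(m);i=1+st[1:,4].argmax();res[n]=c[i]+[x0,y0];print(n,st[i])
p,e=two(res["side"],res["top"]);d=p[:2]-W;print("grip centre",p,e,360+(-140-np.degrees(np.arctan2(d[1],d[0])))%360)
for n,(y0,y1,x0,x1) in dict(pip=(190,325,280,330),plate=(305,365,355,432),bottle=(203,250,462,508)).items():
    q=[i[y0:y1,x0:x1] for i in(a0,b)];print(n,np.quantile(cv2.absdiff(*q),[.5,.99]))
E
```

```text
clock: 18.8
eef_pos: [0.5821, -0.0832, 0.3522]
ee_rot: [-2.861, 1.295, 0.017]
force: [0.1, 0.5, 0.3]
grip_width: 0.7
clock: 19.3
eef_pos: [0.4929, -0.2838, 0.3571]
ee_rot: [-2.865, 1.278, 0.004]
force: [0.6, 0.0, -1.0]
grip_width: 1.0
spokes [96, 218, 333] (540deg: 98,220,336; 555: 84,206,322)
clock: 19.85
eef_pos: [0.4247, -0.3475, 0.357]
ee_rot: [-2.86, 1.297, 0.004]
force: [0.3, -0.0, -0.1]
grip_width: 0.999
spokes [96, 218, 333] (540deg: 98,220,336; 555: 84,206,322)
top [ 11  10  13  18 140]
side [ 18  18  13  41 423]
grip centre [ 0.57450367 -0.06903125  0.24750013] 0.0015297553473511178 541.9905657690701
pip [1. 4.]
plate [1. 4.]
bottle [1. 5.]
```

```bash
python3 -c "
from h import *
print(robot.close_job())"
```

```text
the job is handed in; nothing more can be done
None
```

The mat is pressed onto the plate, the handle is left standing upright, and the job is handed in at about 20 s of the 67 s allowed. I could not measure the mat's depth directly; that it is home is inferred from the wheel angle and the pictures.

**What I did**
- I gripped the folded handle near its free end and swung it through the catch to its stop. I then opened the gripper and backed away; the picture showed the handle standing upright by itself.
- I took hold of the upright grip again and cranked the wheel clockwise to about 555° (9.7 rad), close to the depth stop at 9.75 rad.
- I released it and moved the arm clear.

**Last checks**
- **Wheel angle:** the two camera views put the grip at about 542° (9.46 rad), and the spoke angles did not change over the last two looks. The mat counts as home at about 9.4 rad, so the margin is only about 3°.
- **Disagreement:** after both releases the wheel rested about 13–15° behind where the fingers had left it, although it should not run back by itself. I cranked it up a second time and it came back to nearly the same place. I put this down to the seated mat or stop relaxing, but I did not prove it. The opening finger could also have moved it.
- **Platen:** the picture taken after the first cranking shows the platen and mat clearly lower, with the orange collar down on the dark stop collar.
- **Handle and bystanders:** the handle was still upright in the final check. The micropipette, bottle and spare plate match the first picture to within image noise. An earlier check hinted at a half-pixel shift of the micropipette, but direct image differences did not confirm it.
- **Forces:** the wrist force stayed below about 25 N in every reading.

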